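# Release the two-catch lid of a gauge case

## Robot

A 6-joint arm with a two-finger parallel gripper is mounted at the origin on the work surface; the furniture and walls round the work are solid. World frame = base frame: x ahead of the robot, y to its left, z up, the work surface at z = 0. Lengths are in mm, angles in rad, forces in N, time in s.
With the tool pointing down it reaches from about 300 to 775 mm from the base axis. Payload 14.6 kg.
Tool frame: the origin (TCP) lies midway between the tips of the shut fingers; the grasp point (between the pads) lies 19 mm behind it (manip.tcp_to_grasp is the distance from the TCP to the grasp point, in mm); z points along the fingers, x is the direction in which the jaws open and shut, and the axes are right-handed (so a half turn about z gives the same grasp; the last joint's range is limited). The gripper opens to 94 mm and grips with 3 to 60 N. Pads are 16 mm wide; open, the fingers measure 119 mm over their backs; the gripper's body (75 mm by 177 mm) begins 78 mm behind the grasp point.
Start: joints at [1.056, 0.3, 1.521, -0, 1.321, -0.067], TCP at [238.137, 495.762, 205.446] pointing down, gripper open.
Joint ranges: [-3.03, 3.03], [-0.79, 2.21], [0.23, 2.52], [-1.04, 4.18], [0, 3.07], [-2.55, 2.55]. Speed limits (rad/s): [2.22, 2.22, 2.57, 3.14, 3.14, 3.14].

## Interface

Orientations are given as [roll, pitch, yaw] about the fixed x, y, z axes, in that order (R = Rz(yaw) Ry(pitch) Rx(roll)).
In Python, from cell import manip gives the robot as it stands.
- The arm moves only by the tool arm_command, never from a script. Its argument "steps" is a list of rows, each a list of 3 entries, a list of its own where there are three numbers: the opening, from 0 (shut) to 1 (fully open), then the shift along the tool's x, y, z in cm, then the turn about the tool's z in rad. A call has 1 to 5 rows; each row shifts and turns the commanded pose from where the row before left it, along the tool's axes as they then stand; what a row does not reach is not made up. A row lasts 1/12 s, in which the tool goes at most 41.7 mm and 7.16 degrees, less where a joint would pass 70% of its speed; a pose out of reach is approached as far as the arm can. A call with a gripper value outside its range is refused whole. The fingers move at their own pace and stop on an object; "force" is the grip in N (left out, the last holds). Time passes only in rows, so rows that do not move let the fingers close. It gives the time, the measured TCP pose, the force and the opening at its end, in the units of the state.
- manip.read_state(): the state, without advancing time (a new reading comes with each control period).
- manip.camera(name): name is "scene" or "top" or "wrist"; returns (picture, depth): 400x640x3 uint8, red, green, blue; 400x640 float32, mm along the optical axis (not along the pixel's ray), 0 where there is no reading.
- manip.calibration(name): a dict with "fx", "fy", "cx", "cy" (pixels), "distortion" ([k1, k2, p1, p2, k3] as OpenCV has them; the pictures are not rectified), "R" (3x3) and "t" (3): a world point X has camera coordinates R X + t; the wrist camera has in their place "tool_from_camera" (4x4, takes a point from camera to tool coordinates, whose origin is the TCP and whose axes are the tool frame's). Camera axes: x right, y down, z forward; pixel columns grow to the right and rows downward; lengths in mm; the calibration is good to about 2 mm. A picture is of the moment at which its call begins: read the wrist's pose just before it. calibration takes no time and is no camera call.
- manip.sign_off(): hands the job in, once; it reports no verdict.
The state is a dict: "clock": time; "joints": joint angles; "qd": joint speeds; "effort": joint torques, N m; "eef_pos": TCP position; "eef_rot": TCP orientation; "wrist_force": force on the tool from outside, world axes, zero at the start; "moment": the same for the moment, N m; "finger_gap": finger opening in mm.
Only numpy, scipy, OpenCV 4.12 (cv2) and the standard library are available. Lean on these libraries where they do the work, as an engineer would, in place of code of your own. Each camera call takes 0.05 s, during which the arm holds its last target.

## Task

Open the gauge case: with one fingertip on each of its two front catch keys, press both keys down together and keep both held down while the damped lid rises by itself, until it has come to rest at its stop; then let both keys spring back up and move clear. The keys are only pressed from above: do not pry or push the lid, and do not lift, knock or shift the things lying round the case.

Things in the scene. Friction and masses are not known exactly. Their poses are not given: they have to be found in the camera images.
- case: Low grey instrument case, 140 mm deep (x) by 165 mm wide (y), 52 mm high shut, screwed to the bench. Lid: aluminium frame with a clear window over stored gauges. Origin: middle of its underside. x points from the front (catches, facing the clipboard) to the rear (hinges, by the wall), y to the left seen from the front, z up; it may be turned about z. Two catch housings stand at its front, each with a black key on top.
- key_left_top (a point): Middle of the flat top of the left (+y) catch key, a black ribbed block 29 mm (x) by 30 mm (y), at x = -100, y = +36 mm of the case, 57 mm above the bench at rest. It moves straight down with the key. Its steel housing, 38 (x) by 36 (y) mm, is 48 mm high, so a fully pressed key still stands 2 mm proud. Axes as the case's.
- key_right_top (a point): The same for the right (-y) catch key, at x = -100, y = -36 mm of the case, 72 mm from the left one. Between the two housings there is a 36 mm gap with only a sill plate 9 mm high.
- key_left (a joint): Travel of the left key in m: 0 at rest (up), 0.007 fully down on its stop. A spring pushes it back: about 1.5 N starts it, 5 N holds it fully down. Beyond 0.0045 its hook is clear of the lid.
- key_right (a joint): The same for the right key.
- lid (a joint): Opening of the lid in rad about the hinge along the rear edge, 30 mm above the bench: 0 shut, 0.40 at its stop, where it stays. Springs raise it slowly: about 3 s to the stop once both hooks are clear. If a key is let go before the lid is about 0.2 rad open, its hook catches or jams on a second lip and the lid stays ajar; pressing both again frees it.
- lid_front (a point): Middle of the upper front edge of the lid, 52 mm above the bench when shut and about 108 mm when open; it moves up and then back, away from the keys. It lies 30 mm behind the middles of the keys when shut.
- ring: Bystander, loose: black and white setting ring, 65 mm across, 23 mm high, at the right end (-y) of the case or beside the right catch. Origin: middle of its underside.
- nut: Bystander, loose: wheel nut, 30 mm across, 19 mm high, lying on the clipboard (a fixed board 4 mm thick in front of the case). Origin: middle of its underside.
- micrometer: Bystander, loose: outside micrometer lying flat on the clipboard, 132 x 47 mm, 18 mm high, long along its y. Origin: middle of its underside.
- v_block: Bystander, loose: steel v-block, 49 x 52 mm, 34 mm high. It and the setting ring may change places. Origin: middle of its underside.
- stamp: Bystander, loose: hand stamp standing on its black foot (27 x 54 mm) with a wooden knob, 80 mm high, at the left end (+y) of the case. Origin: middle of its underside.

How it is judged (in metres and radians):
On the way, in this order (a step that is already met when the one before it is completed fails the run):
1. both keys are pressed down together (value of joint each of key_left, key_right above 0.0045 m), for 0.2 s.
2. the lid has risen to its stop while both keys are still held down (all of step 1 and value of joint lid above 0.385 rad), for 0.1 s.
At the end, for the whole second after the job is handed in: The lid stands still at its stop (opened beyond 0.38 of 0.40 rad), both keys are back up (within 1 mm), and the loose things are at rest where they were (within 25 mm) (value of joint lid above 0.38 rad and velocity of joint lid below 0.02 rad/s and value of joint each of key_left, key_right below 0.001 m and linear speed of each of ring, v_block, stamp, micrometer, nut below 0.02 m/s); the robot touches nothing.
It fails at once if the lid is pushed or pried by the robot (more than 5 N) (contact force between any of the arm, the fingers and lid above 5 N).
It fails at once if a loose thing is lifted, knocked or shifted by more than 25 mm (distance of any of ring, v_block, stamp, micrometer, nut from where it was at the start of the episode above 0.025 m).
It also fails if it takes over 40 s, if anything falls off the work surface, if the arm or the gripper's body presses on something with over 40 N, if the wrist force passes 120 N, or if a joint passes its speed limit or range.

## Working session

There is one attempt and no reset: what is moved stays moved. The work goes in short steps, Python scripts to look and compute and a tool call to move; the robot and the scene stay as the last step left them, time stands still between calls to the robot, and variables do not carry over. Pictures are saved under pics/ and viewed, and the job is handed in when it is done.

Besides the shell and the picture viewer there is one more tool, called after ">>>" in YAML: its name, and indented under it one key for each argument. arm_command: Moves the arm, as the interface text tells. Its arguments: {"type":"object","properties":{"steps":{"type":"array","items":{"type":"array"}},"force":{"type":"number"}},"required":["steps"]}

```bash
mkdir -p pics; ls
python3 - <<'E'
from cell import manip
import cv2,numpy as np
print(manip.read_state())
for n in ("scene","top"):
    p,d=manip.camera(n); cv2.imwrite(f"pics/{n}0.png",p[:,:,::-1]); np.save(f"pics/{n}0.npy",d)
    print(n,manip.calibration(n))
print(manip.calibration("wrist"))
E
```

```text
pics
{'clock': 0.0, 'joints': array([ 1.05639416e+00,  3.00480945e-01,  1.52160605e+00, -1.97875818e-05,
        1.32070910e+00, -6.65834939e-02]), 'qd': array([-0.00026407,  0.00013367, -0.00020422,  0.00071149, -0.00033176,
       -0.0003256 ]), 'effort': array([ 5.67326606e-04, -5.31782091e+01, -3.52763557e+01,  7.09390990e-02,
        2.40193005e-02, -8.46219837e-05]), 'eef_pos': array([238.01291911, 495.52560335, 204.87037188]), 'eef_rot': array([-3.14153171e+00,  1.20205724e-03,  1.12298260e+00]), 'wrist_force': array([ 0.50632953, -1.19193225,  0.79596194]), 'moment': array([ 0.03731282, -0.0123667 ,  0.00489594]), 'finger_gap': 93.86293336506994}
scene {'fx': 411.76657812063985, 'fy': 411.76657812063985, 'cx': 320.1056589104604, 'cy': 201.5978026434202, 'distortion': array([-0.02733258,  0.        ,  0.        ,  0.        ,  0.        ]), 'R': array([[ 0.73619193, -0.6766133 , -0.01469293],
       [-0.47468405, -0.50076399, -0.72381661],
       [ 0.48238626,  0.53984244, -0.68983595]]), 't': array([-459.34968557,  273.99816736,  726.04935521])}
top {'fx': 442.6498912781794, 
[... 214 characters left out ...]
     [-0.97825852,  0.00664471, -0.2072827 ],
       [ 0.20731437,  0.00448923, -0.97826407]]), 't': array([-69.90439246, 557.77751503, 861.65085362])}
{'fx': 315.808114567209, 'fy': 315.808114567209, 'cx': 319.565203799881, 'cy': 201.25096445968296, 'distortion': array([-0.01923071,  0.        ,  0.        ,  0.        ,  0.        ]), 'tool_from_camera': array([[ 9.99999765e-01,  5.04482357e-04,  4.63159786e-04,
         1.03236132e+00],
       [-6.02337611e-04,  9.69706082e-01,  2.44273926e-01,
        -7.03530999e+01],
       [-3.25896975e-04, -2.44274148e-01,  9.69706159e-01,
        -1.79937209e+02],
       [ 0.00000000e+00,  0.00000000e+00,  0.00000000e+00,
         1.00000000e+00]])}
```

View pics/scene0.png

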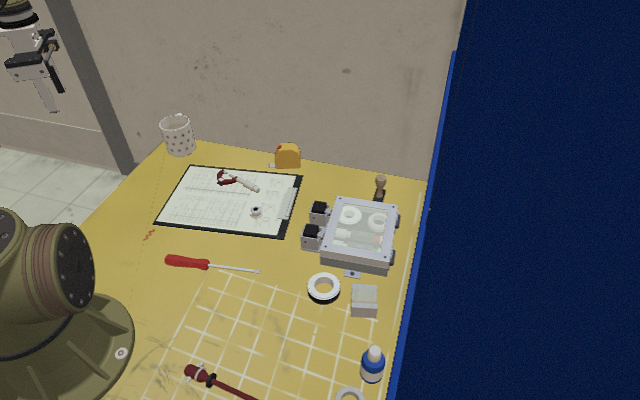

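View pics/top0.png

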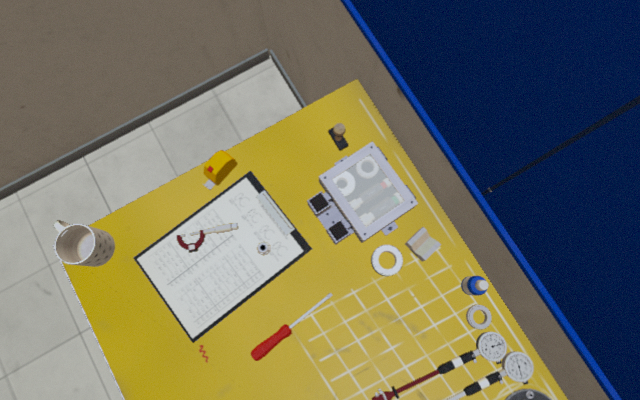

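The keys show in the top view near (319,203) and (338,231), with the lid behind them to the upper right. The ring is at (387,260) and the nut at (264,248). Next I'll measure the keys from depth.

```bash
cat > h.py <<'E'
import numpy as np,cv2
from cell import manip
def world(name,d,T=None):
    c=manip.calibration(name); K=np.array([[c['fx'],0,c['cx']],[0,c['fy'],c['cy']],[0,0,1.]])
    v,u=np.mgrid[0:400,0:640]
    n=cv2.undistortPoints(np.stack([u,v],-1).reshape(-1,1,2).astype(np.float64),K,c['distortion']).reshape(400,640,2)
    P=np.concatenate([n,np.ones((400,640,1))],-1)*d[...,None]
    if T is not None:
        P=P@T[:3,:3].T+T[:3,3]
    else: P=(P-c['t'])@c['R']
    P[d<=0]=np.nan
    return P
E
python3 - <<'E'
from h import *
img=cv2.imread('pics/top0.png'); d=np.load('pics/top0.npy'); P=world('top',d)
for nm,(u,v) in dict(k1=(319,203),k2=(338,231),lid=(370,190),ring=(375,260),stamp=(338,132),nut=(264,243),vb=(423,245)).items(): print(nm,P[v,u].round(1))
z=P[...,2]; g=cv2.cvtColor(img,cv2.COLOR_BGR2GRAY)
m=((z>50)&(z<64)&(g<70)).astype(np.uint8); m[:,:300]=0;m[:190]=0;m[250:]=0;m[:,355:]=0
n,l,s,c=cv2.connectedComponentsWithStats(m)
for i in range(1,n):
    if s[i,4]>30:
        q=P[l==i]; print(s[i],c[i],q.mean(0),np.nanmedian(q,0),cv2.minAreaRect(q[:,:2].astype(np.float32)))
m=((z>46)&(z<56)&(g>100)).astype(np.uint8); n,l,s,c=cv2.connectedComponentsWithStats(m)
for i in range(1,n):
    if s[i,4]>300:
        q=P[l==i]; print('L',s[i],q.mean(0),cv2.minAreaRect(q[:,:2].astype(np.float32)))
cv2.imwrite('pics/topz.png',cv2.resize(img[110:310,220:460],None,fx=3,fy=3,interpolation=cv2.INTER_CUBIC))
E
```

```text
k1 [548.3 -77.2  54. ]
k2 [ 489.2 -115.8   55.1]
lid [ 577.1 -185.1   46.7]
ring [ 431.8 -193.5   24.7]
stamp [ 696.7 -118.2   73.9]
nut [469.4  40.1  20. ]
vb [ 463.7 -297.9   14.4]
[310 194  18  17 176] [318.63636364 202.07386364] [549.85077835 -76.46298249  56.26551426] [550.07400721 -77.13363438  56.30003269] ((550.308349609375, -76.58573150634766), (28.682876586914062, 26.8001651763916), 33.17019271850586)
[330 222  18  18 180] [338.17777778 230.13888889] [ 490.83911378 -116.16476524   56.36746085] [ 490.94529555 -115.88430714   56.52468791] ((491.0456237792969, -116.10638427734375), (28.468608856201172, 26.2944393157959), 32.844642639160156)
L [ 319  142   99   99 5068] [ 575.43308872 -180.68337578   50.44023162] ((577.8245849609375, -181.34193420410156), (165.47244262695312, 142.86241149902344), 33.70913314819336)
```

View pics/topz.png

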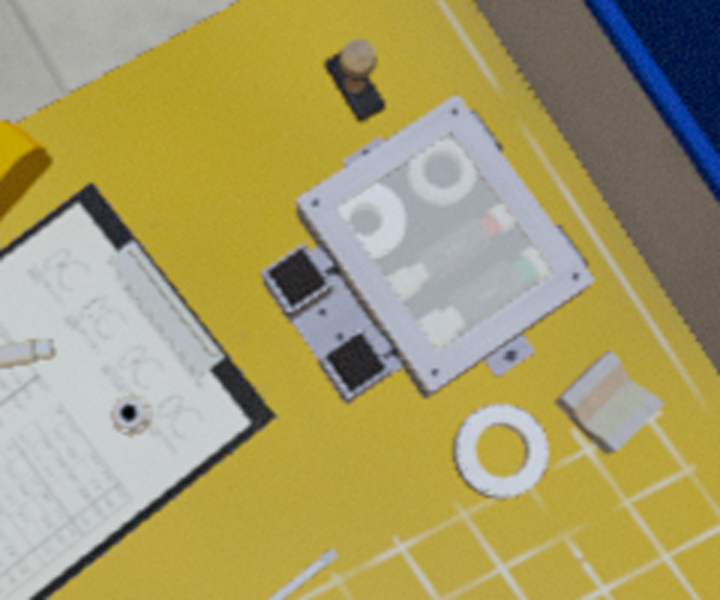

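Both key tops come out at z = 56.3, 71.3 mm apart (given as 57 and 72). They lie at (550,-76.5) and (491,-116), so the case yaw is about -56.3°. The lid fit, 165×143 mm, agrees. The tool x axis therefore needs to lie at 33.7° and the finger gap at about 59.5 mm. I'll turn first, then travel high over the bench.

>>> arm_command:
  steps:
    - [0.63, [0, 1, 0], 0.107]
    - [0.63, [0, 2, 0], 0.107]
    - [0.63, [0, 2, 0], 0.107]
    - [0.63, [0, 2, 0], 0.107]
    - [0.63, [0, 2, 0], 0.107]

```text
clock: 0.52
eef_pos: [307.7, 438.7, 205.0]
eef_rot: [3.141, 0.001, 0.583]
wrist_force: [0.7, 0.9, 0.1]
finger_gap: 64.3
```

>>> arm_command:
  steps:
    - [0.63, [-0.8, 4, 0], 0]
    - [0.63, [-0.8, 4, 0], 0]
    - [0.63, [-0.8, 4, 0], 0]
    - [0.63, [-0.8, 4, 0], 0]
    - [0.63, [-0.8, 4, 0], 0]

```text
clock: 0.93
eef_pos: [384.9, 248.9, 205.3]
eef_rot: [3.142, 0.0, 0.588]
wrist_force: [0.4, 0.4, -0.4]
finger_gap: 59.4
```

>>> arm_command:
  steps:
    - [0.63, [-0.8, 4, 0], 0]
    - [0.63, [-0.8, 4, 0], 0]
    - [0.63, [-0.8, 3, 0], 0]
    - [0.63, [-0.8, 2, 0], 0]
    - [0.63, [-0.8, 1, 0], 0]

```text
clock: 1.35
eef_pos: [429.7, 109.8, 205.2]
eef_rot: [3.142, 0.0, 0.586]
wrist_force: [0.9, 0.2, -0.2]
finger_gap: 59.5
```

>>> arm_command:
  steps:
    - [0.63, [0, 0, 0], 0]
    - [0.63, [0, 0, 0], 0]

```text
clock: 1.52
eef_pos: [429.1, 111.9, 205.3]
eef_rot: [-3.141, 0.0, 0.587]
wrist_force: [-0.7, -0.1, -0.1]
finger_gap: 59.3
```

Run:
```python
from h import *
from scipy.spatial.transform import Rotation as R
s=manip.read_state(); p,d=manip.camera('wrist'); cv2.imwrite('pics/w1.png',p[:,:,::-1])
np.save('pics/w1.npy',d); np.savez('pics/w1s.npz',pos=s['eef_pos'],rot=s['eef_rot'])
print(s['eef_pos'],s['eef_rot'],s['wrist_force'],s['finger_gap'],s['clock'])
```

```text
[429.09027208 111.90393681 205.34706005] [-3.14138768e+00  1.82654511e-04  5.86646536e-01] [-0.65704638 -0.14451206 -0.09326058] 59.309560454070336 1.5167
```

View pics/w1.png

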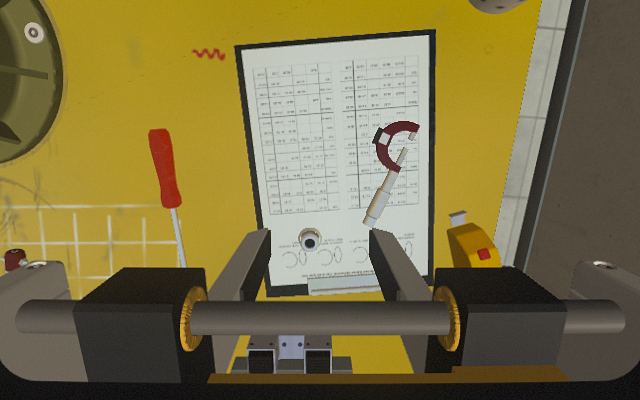

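The wrist view shows the fingertips at about (268,232) and (372,232). Both keys are visible below the gripper, at (262,358) and (318,358). Moving on until the tool is over them.

>>> arm_command:
  steps:
    - [0.63, [-0.6, 3, 0], 0]
    - [0.63, [-0.6, 4, 0], 0]
    - [0.63, [-0.7, 4, 0], 0]
    - [0.63, [-0.7, 4, 0], 0]
    - [0.63, [-0.7, 4, 0], 0]

```text
clock: 1.98
eef_pos: [507.8, -65.0, 205.4]
eef_rot: [3.142, -0.0, 0.59]
wrist_force: [1.9, 1.0, 0.6]
finger_gap: 59.1
```

>>> arm_command:
  steps:
    - [0.63, [-0.6, 2, 0], 0]
    - [0.63, [0, 1, 0], 0]
    - [0.63, [0, 0, 0], 0]
    - [0.63, [0, 0, 0], 0]

```text
clock: 2.32
eef_pos: [518.7, -91.3, 205.2]
eef_rot: [-3.141, 0.0, 0.589]
wrist_force: [0.7, 0.0, -1.0]
finger_gap: 59.1
```

Run:
```python
from h import *
from scipy.spatial.transform import Rotation as R
s=manip.read_state(); p,d=manip.camera('wrist'); cv2.imwrite('pics/w2.png',p[:,:,::-1])
np.save('pics/w2.npy',d); np.savez('pics/w2s.npz',pos=s['eef_pos'],rot=s['eef_rot'])
print(s['eef_pos'],s['eef_rot'],s['wrist_force'],s['finger_gap'],s['clock'])
T=manip.calibration('wrist')['tool_from_camera']; P=world('wrist',d,T)
g=p.mean(-1); zh=s['eef_pos'][2]-P[...,2]
m=((zh>53)&(zh<61)&(g<70)).astype(np.uint8)
n,l,st,c=cv2.connectedComponentsWithStats(m)
for i in range(1,n):
    if st[i,4]>100:
        q=P[l==i]; print(st[i],q.mean(0),q.min(0),q.max(0),cv2.minAreaRect(q[:,:2].astype(np.float32)))
# fingertips: tool z in -5..5
m=((P[...,2]>-12)&(P[...,2]<8)); q=P[m]
for sgn in (-1,1):
    k=q[q[:,0]*sgn>0]; 
    if len(k): print('finger',len(k),k.min(0),k.max(0))
```

```text
[518.74307027 -91.28878156 205.17306346] [-3.14094220e+00  2.29083803e-04  5.88751500e-01] [ 0.70584338  0.03276905 -0.98958953] 59.09423930818902 2.3167
[528  44  11  45 223] [ 210.40802316 -124.91045154  148.24705891] [ 204.3997422  -145.57213034  144.17592694] [ 217.16764664 -104.54920416  152.11322335] ((210.1348876953125, -124.82083892822266), (42.57208251953125, 2.8274028301239014), 73.7420883178711)
[271 181  29  27 720] [-35.19274301   3.28285108 147.60196678] [-50.07764266 -10.00581879 145.10987735] [-20.76234541  18.00890559 152.09518715] ((-35.46659851074219, 3.990650177001953), (29.322643280029297, 27.96387481689453), 0.2570665180683136)
[338 181  29  27 718] [ 35.9526726    3.05122028 147.51637204] [ 21.17448321 -10.18300554 144.67542688] [ 51.05855497  18.29857219 151.65825941] ((36.027870178222656, 4.036779403686523), (28.334129333496094, 29.96143341064453), 89.36579895019531)
finger 184 [-40.18004834 -10.02025893 -11.98747978] [-28.29330643   8.0269222   -0.40878129]
finger 182 [ 30.55466709 -10.168101   -11.94266228] [42.62981074  7.52755279 -0.25628346]
```

View pics/w2.png

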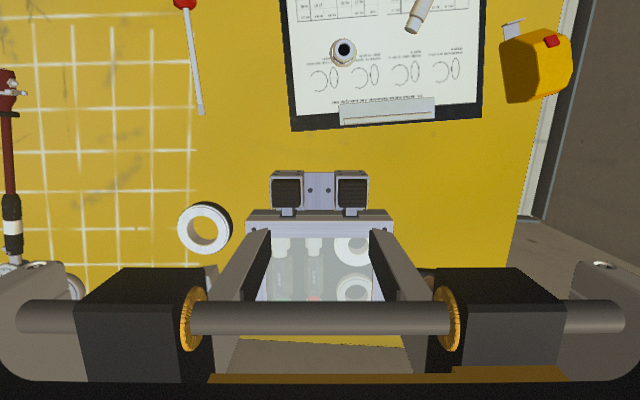

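The wrist view puts the keys at tool (-35.3, 3.6) and (36, 3.5), squared to the jaws within 0.3° and with tops at z about 57.5. The fingertips sit at x of about ±35, so both are over the keys. I'll move 2 mm in y, which stays just front of the key middles, and descend.

>>> arm_command:
  steps:
    - [0.63, [0.03, 0.2, 2], 0]
    - [0.63, [0, 0, 4], 0]
    - [0.63, [0, 0, 4], 0]
    - [0.63, [0, 0, 2], 0]
    - [0.63, [0, 0, 1], 0]

```text
clock: 2.78
eef_pos: [518.6, -92.1, 72.8]
eef_rot: [-3.139, 0.003, 0.59]
wrist_force: [-0.4, -0.4, -0.4]
finger_gap: 59.3
```

>>> arm_command:
  steps:
    - [0.63, [0, 0, 0.5], 0]
    - [0.63, [0, 0, 0.2], 0]
    - [0.63, [0, 0, 0], 0]

```text
clock: 3.03
eef_pos: [520.7, -93.8, 69.6]
eef_rot: [3.14, -0.001, 0.589]
wrist_force: [0.5, -0.8, -0.7]
finger_gap: 59.1
```

```bash
cat > look.py <<'E'
from h import *
import sys
n=sys.argv[1]; cam=sys.argv[2]
s=manip.read_state(); print(s['eef_pos'],s['eef_rot'],s['wrist_force'],s['finger_gap'],s['clock'])
p,d=manip.camera(cam); np.save(f'pics/{n}.npy',d)
if cam=='scene': p=cv2.resize(p[130:330,230:470],None,fx=3,fy=3,interpolation=cv2.INTER_CUBIC)
cv2.imwrite(f'pics/{n}.png',p[:,:,::-1])
E
python3 look.py s3 scene; python3 look.py w3 wrist
```

```text
[520.69569304 -93.75045247  69.59212687] [ 3.14034898e+00 -1.15941355e-03  5.88685175e-01] [ 0.530288   -0.76350184 -0.72039046] 59.117738643177496 3.0333
[520.8075473  -93.97277174  69.83764818] [ 3.14001744e+00 -1.43044765e-03  5.88383857e-01] [ 0.42548039 -0.68992074  0.69234077] 59.39492853751588 3.0833
```

View pics/s3.png

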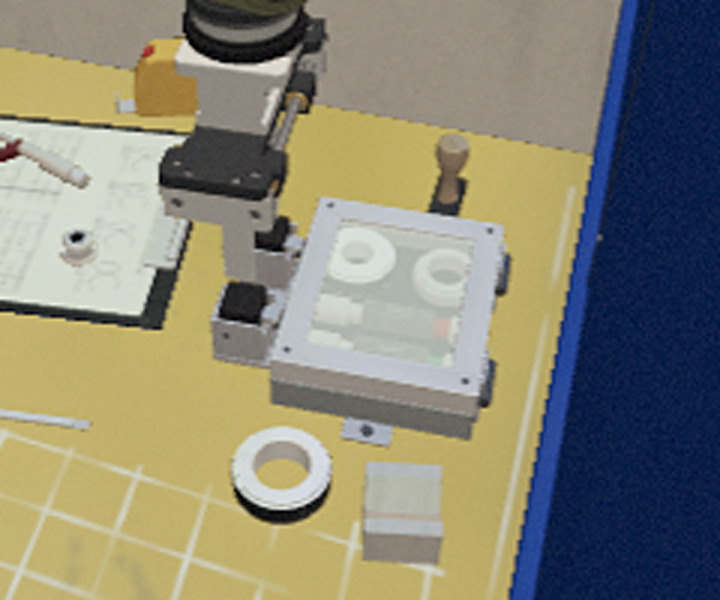

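View pics/w3.png

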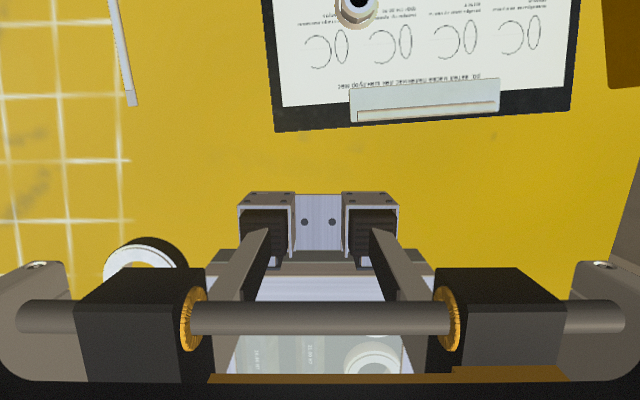

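The fingertips are about 13 mm above the keys and roughly 2 mm front of their middles, and the lid is shut. The ring, v-block, stamp and nut are well clear. I'll press slowly.

>>> arm_command:
  steps:
    - [0.63, [0, 0, 0.5], 0]
    - [0.63, [0, 0, 0.4], 0]
    - [0.63, [0, 0, 0], 0]

```text
clock: 3.38
eef_pos: [519.7, -94.1, 58.8]
eef_rot: [-3.141, 0.001, 0.588]
wrist_force: [-0.0, -0.7, 0.2]
finger_gap: 59.4
```

>>> arm_command:
  steps:
    - [0.63, [0, 0, 0.3], 0]
    - [0.63, [0, 0, 0.3], 0]
    - [0.63, [0, 0, 0.2], 0]
    - [0.63, [0, 0, 0], 0]

```text
clock: 3.72
eef_pos: [520.2, -94.2, 51.6]
eef_rot: [3.141, -0.0, 0.588]
wrist_force: [-2.4, 1.3, 8.2]
finger_gap: 59.3
```

>>> arm_command:
  steps:
    - [0.63, [0, 0, 0.12], 0]
    - [0.63, [0, 0, 0], 0]
    - [0.63, [0, 0, 0], 0]

```text
clock: 3.97
eef_pos: [520.3, -94.2, 50.7]
eef_rot: [3.141, -0.0, 0.588]
wrist_force: [-2.5, 1.3, 9.4]
finger_gap: 58.9
```

```bash
python3 look.py s4 scene
```

```text
[520.25797727 -94.218801    50.72660599] [ 3.14122497e+00 -2.79664817e-04  5.87892626e-01] [-2.53899228  1.2514712   9.35683827] 58.93714468172739 3.9667
```

View pics/s4.png

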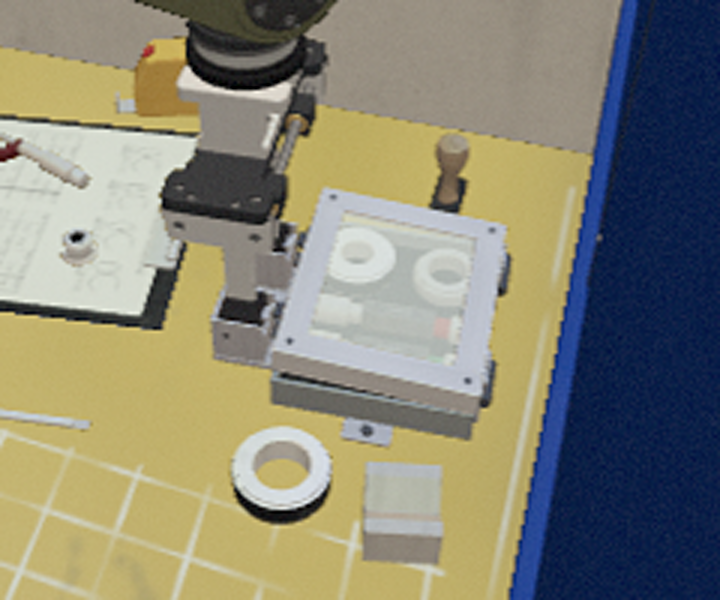

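The lid is already rising, with its near front corner visibly off the base at (280,365). The force is 9.4 N at a travel of about 6.3 mm. I'll keep holding.

>>> arm_command:
  steps:
    - [0.63, [0, 0, 0], 0]
    - [0.63, [0, 0, 0], 0]
    - [0.63, [0, 0, 0], 0]
    - [0.63, [0, 0, 0], 0]
    - [0.63, [0, 0, 0], 0]

```text
clock: 4.43
eef_pos: [520.3, -94.2, 50.8]
eef_rot: [3.141, -0.0, 0.588]
wrist_force: [-3.2, 0.7, 10.6]
finger_gap: 59.3
```

>>> arm_command:
  steps:
    - [0.63, [0, 0, 0], 0]
    - [0.63, [0, 0, 0], 0]
    - [0.63, [0, 0, 0], 0]
    - [0.63, [0, 0, 0], 0]
    - [0.63, [0, 0, 0], 0]

```text
clock: 4.85
eef_pos: [520.3, -94.2, 50.8]
eef_rot: [3.141, -0.0, 0.588]
wrist_force: [-3.9, -0.0, 9.0]
finger_gap: 59.4
```

>>> arm_command:
  steps:
    - [0.63, [0, 0, 0], 0]
    - [0.63, [0, 0, 0], 0]
    - [0.63, [0, 0, 0], 0]
    - [0.63, [0, 0, 0], 0]
    - [0.63, [0, 0, 0], 0]

```text
clock: 5.27
eef_pos: [520.3, -94.2, 50.8]
eef_rot: [3.141, -0.0, 0.588]
wrist_force: [-3.2, 0.4, 9.1]
finger_gap: 59.6
```

>>> arm_command:
  steps:
    - [0.63, [0, 0, 0], 0]
    - [0.63, [0, 0, 0], 0]
    - [0.63, [0, 0, 0], 0]
    - [0.63, [0, 0, 0], 0]
    - [0.63, [0, 0, 0], 0]

```text
clock: 5.68
eef_pos: [520.3, -94.2, 50.8]
eef_rot: [3.141, -0.0, 0.588]
wrist_force: [-3.3, 1.5, 9.4]
finger_gap: 59.4
```

>>> arm_command:
  steps:
    - [0.63, [0, 0, 0], 0]
    - [0.63, [0, 0, 0], 0]
    - [0.63, [0, 0, 0], 0]
    - [0.63, [0, 0, 0], 0]
    - [0.63, [0, 0, 0], 0]

```text
clock: 6.1
eef_pos: [520.3, -94.2, 50.8]
eef_rot: [3.141, -0.0, 0.588]
wrist_force: [-3.8, 0.5, 9.1]
finger_gap: 58.8
```

>>> arm_command:
  steps:
    - [0.63, [0, 0, 0], 0]
    - [0.63, [0, 0, 0], 0]
    - [0.63, [0, 0, 0], 0]
    - [0.63, [0, 0, 0], 0]
    - [0.63, [0, 0, 0], 0]

```text
clock: 6.52
eef_pos: [520.2, -94.2, 50.8]
eef_rot: [3.141, -0.0, 0.588]
wrist_force: [-4.2, 1.0, 9.0]
finger_gap: 59.2
```

>>> arm_command:
  steps:
    - [0.63, [0, 0, 0], 0]
    - [0.63, [0, 0, 0], 0]
    - [0.63, [0, 0, 0], 0]
    - [0.63, [0, 0, 0], 0]
    - [0.63, [0, 0, 0], 0]

```text
clock: 6.93
eef_pos: [520.3, -94.2, 50.8]
eef_rot: [3.141, -0.0, 0.588]
wrist_force: [-2.9, 0.7, 8.3]
finger_gap: 59.1
```

```bash
python3 look.py s5 scene; python3 look.py t5 top
```

```text
[520.27117675 -94.20532952  50.805025  ] [ 3.14113657e+00 -3.31314525e-04  5.87955283e-01] [-2.94027427  0.73107844  8.27886682] 59.05982399865694 6.9333
[520.27335143 -94.20851305  50.80348121] [ 3.14115418e+00 -3.56219975e-04  5.87933118e-01] [-3.96263843  1.14444006  8.92631122] 59.284006478678954 6.9833
```

View pics/s5.png

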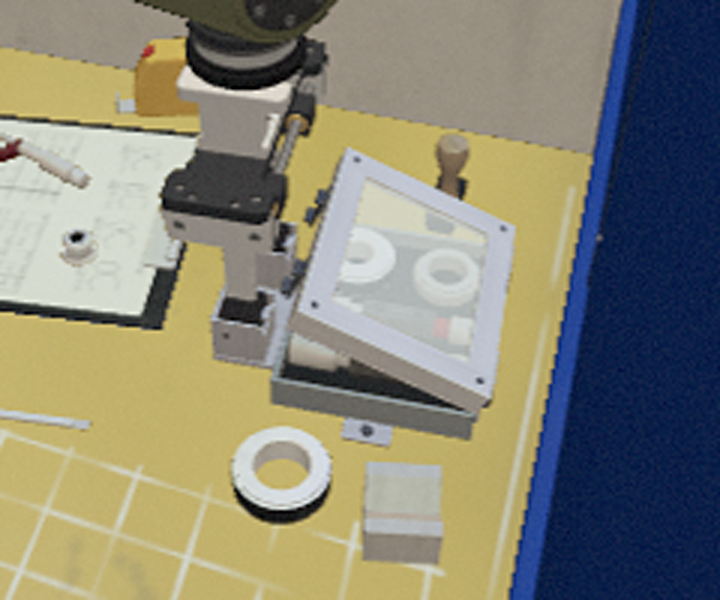

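The lid is well open, with its near front corner at (310,305) in the crop. I'll hold longer, then measure its tilt from depth to confirm it has stopped.

>>> arm_command:
  steps:
    - [0.63, [0, 0, 0], 0]
    - [0.63, [0, 0, 0], 0]
    - [0.63, [0, 0, 0], 0]
    - [0.63, [0, 0, 0], 0]
    - [0.63, [0, 0, 0], 0]

```text
clock: 7.45
eef_pos: [520.3, -94.2, 50.8]
eef_rot: [3.141, -0.0, 0.588]
wrist_force: [-3.6, 0.7, 9.8]
finger_gap: 59.3
```

>>> arm_command:
  steps:
    - [0.63, [0, 0, 0], 0]
    - [0.63, [0, 0, 0], 0]
    - [0.63, [0, 0, 0], 0]
    - [0.63, [0, 0, 0], 0]
    - [0.63, [0, 0, 0], 0]

```text
clock: 7.87
eef_pos: [520.3, -94.2, 50.8]
eef_rot: [3.141, -0.0, 0.588]
wrist_force: [-4.3, 1.4, 8.7]
finger_gap: 59.1
```

>>> arm_command:
  steps:
    - [0.63, [0, 0, 0], 0]
    - [0.63, [0, 0, 0], 0]
    - [0.63, [0, 0, 0], 0]
    - [0.63, [0, 0, 0], 0]
    - [0.63, [0, 0, 0], 0]

```text
clock: 8.28
eef_pos: [520.2, -94.2, 50.8]
eef_rot: [3.141, -0.0, 0.588]
wrist_force: [-3.4, 1.2, 8.1]
finger_gap: 59.1
```

```bash
cat > tilt.py <<'E'
from h import *
import sys
yaw=np.deg2rad(-56.3); o=np.array([520.5,-96.4])+100*np.array([np.cos(yaw),np.sin(yaw)])
for n in sys.argv[1:]:
    cam='scene' if n[0]=='s' else 'top'
    P=world(cam,np.load(f'pics/{n}.npy')).reshape(-1,3); P=P[~np.isnan(P).any(1)]
    D=P[:,:2]-o; x=D@[np.cos(yaw),np.sin(yaw)]; y=D@[-np.sin(yaw),np.cos(yaw)]; z=P[:,2]
    # side frame strips of the lid (opaque aluminium)
    m=(abs(y)>70)&(abs(y)<78)&(x>-50)&(x<60)&(z>40)
    q=np.c_[x,z][m]; 
    for _ in range(6):
        a,b=np.polyfit(q[:,0],q[:,1],1); r=abs(q[:,1]-a*q[:,0]-b); q=q[r<max(1.5,2*np.median(r))]
    print(n,len(q),'tilt',-np.arctan(a).round(4), 'front z',round(a*-65+b,1))
E
python3 look.py s6 scene; python3 look.py top6 top;python3 tilt.py s4 s5 s6 t5 top6 scene0 top0
```

```text
[520.23961446 -94.18928551  50.78266393] [ 3.14121968e+00 -2.88241529e-04  5.87965524e-01] [-3.42565031  1.19976254  8.14956078] 59.064608826377466 8.2833
[520.24571754 -94.18832326  50.78701346] [ 3.14119829e+00 -2.76257572e-04  5.87974425e-01] [-3.4556756   0.32161342  8.3874986 ] 59.13889988327236 8.3333
s4 234 tilt 0.0763 front z 64.4
s5 261 tilt 0.3963 front z 113.7
s6 264 tilt 0.4011 front z 114.6
t5 221 tilt 0.394 front z 111.9
top6 232 tilt 0.4 front z 112.5
scene0 240 tilt 0.0071 front z 54.5
top0 260 tilt -0.0071 front z 51.1
```

The measured tilt is 0.40 rad in both views, unchanged over the last second or so, so the lid is at its stop. I'll hold a little longer, release straight up, then back off toward the front.

>>> arm_command:
  steps:
    - [0.63, [0, 0, 0], 0]
    - [0.63, [0, 0, 0], 0]
    - [0.63, [0, 0, 0], 0]
    - [0.63, [0, 0, 0], 0]
    - [0.63, [0, 0, 0], 0]

```text
clock: 8.8
eef_pos: [520.3, -94.2, 50.8]
eef_rot: [3.141, -0.0, 0.588]
wrist_force: [-3.0, -0.2, 8.4]
finger_gap: 59.5
```

>>> arm_command:
  steps:
    - [0.63, [0, 0, -0.3], 0]
    - [0.63, [0, 0, -0.4], 0]
    - [0.63, [0, 0, -0.5], 0]
    - [0.63, [0, 0, -1], 0]
    - [0.63, [0, 0, -2], 0]

```text
clock: 9.22
eef_pos: [519.1, -93.9, 91.4]
eef_rot: [-3.139, 0.002, 0.588]
wrist_force: [-0.5, 0.0, 0.5]
finger_gap: 59.0
```

>>> arm_command:
  steps:
    - [0.63, [0, 0, -3], 0]
    - [0.63, [0, 0, -3], 0]
    - [0.63, [0, 0, -3], 0]
    - [0.63, [0, 0, -3], 0]
    - [0.63, [0, -1, -2], 0]

```text
clock: 9.63
eef_pos: [515.1, -86.6, 235.7]
eef_rot: [3.139, -0.002, 0.587]
wrist_force: [-0.1, -0.1, 1.0]
finger_gap: 59.5
```

>>> arm_command:
  steps:
    - [0.63, [0, -3, 0], 0]
    - [0.63, [0, -4, 0], 0]
    - [0.63, [0, -4, 0], 0]
    - [0.63, [0, -4, 0], 0]
    - [0.63, [0, -2, 0], 0]

```text
clock: 10.05
eef_pos: [418.1, 57.9, 232.9]
eef_rot: [-3.142, -0.001, 0.589]
wrist_force: [0.0, -0.9, 1.1]
finger_gap: 59.2
```

>>> arm_command:
  steps:
    - [0.63, [0, -1, 0], 0]
    - [0.63, [0, 0, 0], 0]
    - [0.63, [0, 0, 0], 0]
    - [0.63, [0, 0, 0], 0]
    - [0.63, [0, 0, 0], 0]

```text
clock: 10.47
eef_pos: [415.3, 63.1, 232.1]
eef_rot: [-3.141, 0.0, 0.587]
wrist_force: [0.6, 0.4, 0.1]
finger_gap: 59.3
```

```bash
python3 look.py s7 scene; python3 look.py top7 top;python3 tilt.py s7 top7
python3 - <<'E'
from h import *
P=world('top',np.load('pics/top7.npy'));P0=world('top',np.load('pics/top0.npy'))
for u,v in ((318,202),(338,230)):
    f=lambda Q:np.nanmedian(Q[v-3:v+4,u-3:u+4].reshape(-1,3),0)
    print(f(P0).round(2),f(P).round(2))
E
```

```text
[415.25902616  63.07888463 232.12326431] [-3.14148893e+00  4.03818795e-04  5.86648368e-01] [0.56966334 0.35757998 0.05088311] 59.27343453077991 10.4667
[415.17250608  63.14556294 232.05860518] [-3.14142184e+00  4.49295917e-04  5.86577972e-01] [-0.31432638 -0.31044894 -0.41104812] 58.93692731060693 10.5167
s7 251 tilt 0.3966 front z 114.2
top7 260 tilt 0.402 front z 112.7
[550.1  -75.14  56.48] [549.78 -75.15  56.36]
[ 491.17 -115.81   56.4 ] [ 491.23 -115.78   56.31]
```

View pics/s7.png

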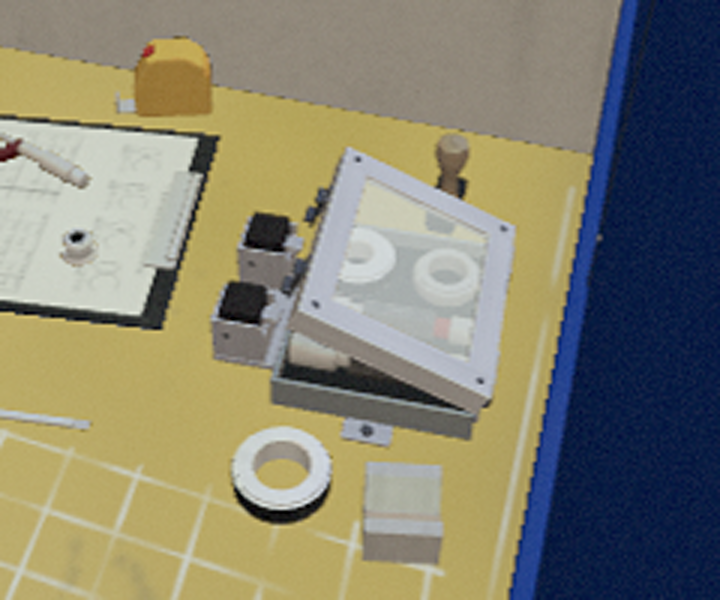

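View pics/top7.png

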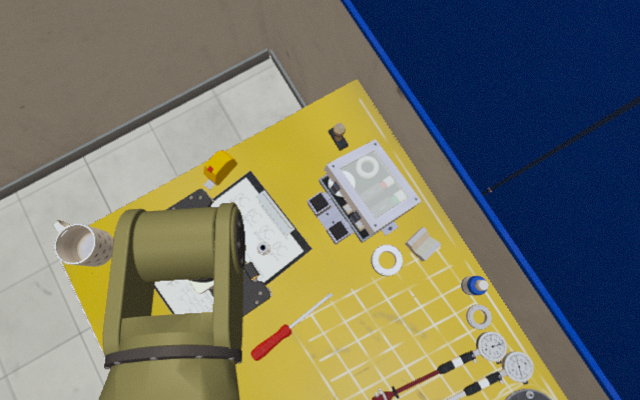

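The lid stands at about 0.40 rad. Both key tops, at (319,203) and (338,231) in the top view, are back at their first height. The ring at (387,260), v-block, stamp and nut are where they were, and the arm is clear, so I'm handing in.

```bash
python3 -c "
from cell import manip
print(manip.read_state()['qd'].round(4)); print(manip.sign_off())"
```

```text
[ 0.0076 -0.0056  0.0026 -0.0003  0.0003  0.0024]
the job is handed in; nothing more can be done
None
```

The gauge case is open and the job is handed in. I pressed both keys together, one fingertip on each, and held them down for about 5 s until the lid reached its stop. I then let go straight upward and backed off toward the front.

**Press:** The measured travel was about 6.2–6.3 mm of the 7 mm, at 8–10 N in total. The tips stopped slightly short of the keys' end stops but well past the 4.5 mm release point.

**Lid:** Measured from depth, it tilted 0.400–0.401 rad while the keys were still held and 0.397–0.402 rad after release, so it stayed at its stop. My height for its front edge read 112–115 mm against the 108 mm given. The likely causes are my rough extrapolation and the camera calibration, and I did not follow it up.

**Keys:** Both tops came back to within about 0.1 mm of their starting height.

**Loose things:** The ring, v-block, stamp and nut look unmoved in the pictures; I did not measure their positions. The micrometer was only partly visible in the last views (the arm hid it from above), but the arm never came near it.

**Arm:** At hand-in the measured wrist force was about zero and the tool was 232 mm above the bench, touching nothing. The clock was at about 10.5 s of the 40 s allowed.

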